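Rack the tube plugs in order of size

TASK

Stand the four aluminium tube plugs upright on the cork seats of the rack, one centred on each seat, in order of size: the smallest on the seat next to the brass peg, then larger and larger to the largest at the other end. Do not knock any plug over, and leave the little oil bottle standing where it is.

Things in the scene. Friction and masses are not known exactly. Their poses are not given: they have to be found in the camera images.
- plug_s: the smallest of four plain turned aluminium tube plugs: a solid upright cylinder 24 mm in diameter and 46 mm tall, two fine dark grooves round it and a small dark dimple in its top. Loose, stands on the bench. Origin: centre of its underside; z is its axis, up.
- plug_m: the second smallest of four plain turned aluminium tube plugs: a solid upright cylinder 31 mm in diameter and 58 mm tall, two fine dark grooves round it and a small dark dimple in its top. Loose, stands on the bench. Origin: centre of its underside; z is its axis, up.
- plug_l: the second largest of four plain turned aluminium tube plugs: a solid upright cylinder 38 mm in diameter and 70 mm tall, two fine dark grooves round it and a small dark dimple in its top. Loose, stands on the bench. Origin: centre of its underside; z is its axis, up.
- plug_xl: the largest of four plain turned aluminium tube plugs: a solid upright cylinder 45 mm in diameter and 82 mm tall, two fine dark grooves round it and a small dark dimple in its top. Loose, stands on the bench. Origin: centre of its underside; z is its axis, up.
- seat1: round cork seat, 54 mm in diameter and 3 mm thick, fixed on the dark wooden rack, one end of the row. The rack is a flat board 85 mm deep, 400 mm long and 18 mm high carrying four identical seats in a straight row, 70 mm between centres. Origin: centre of the underside of the disc, on the rack; the face a plug stands on is 3 mm above it (21 mm above the bench). y runs along the row from seat1 to seat4, x across the rack, z up.
- seat2: round cork seat, 54 mm in diameter and 3 mm thick, fixed on the dark wooden rack, the second place, next to seat1. The rack is a flat board 85 mm deep, 400 mm long and 18 mm high carrying four identical seats in a straight row, 70 mm between centres. Origin: centre of the underside of the disc, on the rack; the face a plug stands on is 3 mm above it (21 mm above the bench). y runs along the row from seat1 to seat4, x across the rack, z up.
- seat3: round cork seat, 54 mm in diameter and 3 mm thick, fixed on the dark wooden rack, the third place, next to seat4. The rack is a flat board 85 mm deep, 400 mm long and 18 mm high carrying four identical seats in a straight row, 70 mm between centres. Origin: centre of the underside of the disc, on the rack; the face a plug stands on is 3 mm above it (21 mm above the bench). y runs along the row from seat1 to seat4, x across the rack, z up.
- seat4: round cork seat, 54 mm in diameter and 3 mm thick, fixed on the dark wooden rack, the other end of the row. The rack is a flat board 85 mm deep, 400 mm long and 18 mm high carrying four identical seats in a straight row, 70 mm between centres. Origin: centre of the underside of the disc, on the rack; the face a plug stands on is 3 mm above it (21 mm above the bench). y runs along the row from seat1 to seat4, x across the rack, z up.
- peg_post: slim upright round brass peg, 14 mm in diameter and 28 mm tall, fixed on the rack 73 mm beyond the end seat of one end of the row (seat1 or seat4: it differs from start to start). A flat pale wooden block, 70 by 24 mm and 10 mm high, lies across the opposite end of the rack in the same way. Origin: centre of its foot, on the rack; z up.
- oil_bottle: small amber glass bottle with a black cap, 32 mm in diameter and 62 mm tall, standing loose among the plugs. Origin: centre of its underside, z up. It is to stay where it stands.
Not all that is in view belongs to the job. Leave any blue look-alike of the plug_l alone.

How it is judged:
At the end, for the whole second after the job is handed in: Each plug stands upright (within 0.1 rad) within 12 mm of the centre of its own seat, in order of size from the smallest beside the peg to the largest farthest from it; all released and at rest, the oil bottle standing within 30 mm of where it was (angle between each of plug_s, plug_m, plug_l, plug_xl's own z axis and vertical below 0.1 rad and height (world z) of plug_s between 0.017 and 0.026 m and linear speed of each of plug_s, plug_m, plug_l, plug_xl below 0.02 m/s and angular speed of each of plug_s, plug_m, plug_l, plug_xl below 0.2 rad/s and height (world z) of plug_m between 0.017 and 0.026 m and height (world z) of plug_l between 0.017 and 0.026 m and height (world z) of plug_xl between 0.017 and 0.026 m and ((horizontal distance between peg_post and seat1 below 0.1 m and horizontal distance between plug_s and seat1 below 0.012 m and horizontal distance between plug_m and seat2 below 0.012 m and horizontal distance between plug_l and seat3 below 0.012 m and horizontal distance between plug_xl and seat4 below 0.012 m) or (horizontal distance between peg_post and seat4 below 0.1 m and horizontal distance between plug_s and seat4 below 0.012 m and horizontal distance between plug_m and seat3 below 0.012 m and horizontal distance between plug_l and seat2 below 0.012 m and horizontal distance between plug_xl and seat1 below 0.012 m)) and not (distance of oil_bottle from where it was at the start of the episode above 0.03 m or angle between oil_bottle's own z axis and vertical above 0.5 rad)); the robot touches nothing.
It fails at once if the oil bottle is knocked over or shifted by more than 30 mm (distance of oil_bottle from where it was at the start of the episode above 0.03 m or angle between oil_bottle's own z axis and vertical above 0.5 rad).
It fails at once if a plug is knocked over (leans more than 60 degrees) (angle between any of plug_s, plug_m, plug_l, plug_xl's own z axis and vertical above 1.05 rad).
It also fails if it takes over 99 s, if anything falls off the work surface, if the arm or the gripper's body presses on something with over 40 N, if the wrist force passes 120 N, or if a joint passes its speed limit or range.

ROBOT

A 6-joint arm with a two-finger parallel gripper is mounted at the origin on the work surface. World frame = base frame: x ahead of the robot, y to its left, z up, the work surface at z = 0. Lengths are in m, angles in rad, forces in N, time in s.
With the tool pointing down it reaches from about 0.3 to 0.775 m from the base axis. Payload 14.6 kg.
Tool frame: the origin (TCP) lies on the centre line of the jaws, within the pads' length; the fingertips stand ctrl.tcp_to_tips ahead of it and the grasp point (between the pads) lies 2 mm behind it (ctrl.tcp_to_tips is the distance from the TCP to the fingertips, in m); z points along the fingers, y is the line along which they close (so a half turn about z gives the same grasp; the last joint's range is limited). The gripper opens to 94 mm and grips with 3 to 60 N. Pads are 16 mm wide; open, the fingers measure 119 mm over their backs; the gripper's body (75 mm by 177 mm) begins 78 mm behind the grasp point.
Start: joints at [1.168, 0.3, 1.521, -0, 1.321, -0.067], TCP at [0.181, 0.519, 0.222] pointing down, gripper open.
Joint ranges: [-3.03, 3.03], [-0.79, 2.21], [0.23, 2.52], [-1.04, 4.18], [0, 3.07], [-2.55, 2.55]. Speed limits (rad/s): [2.22, 2.22, 2.57, 3.14, 3.14, 3.14].

INTERFACE

Orientations are given as [roll, pitch, yaw] about the fixed x, y, z axes, in that order (R = Rz(yaw) Ry(pitch) Rx(roll)).
In Python, from station import telemetry, viewer, hand_in, ctrl gives the robot as it stands.
- The arm moves only by the tool step_arm, never from a script. Its argument "plan" is a list of rows, each an object of numbers: "dx", "dy", "dz": the shift along the tool's x, y, z scaled (see below); "rx", "ry", "rz": the turn, a rotation vector about the tool's x, y, z scaled (see below); "claw": the closure, from 0 (fully open) to 1 (shut). In form: [{"dx": .., "dy": .., "dz": .., "rx": .., "ry": .., "rz": .., "claw": ..}, ...]. A call has 1 to 10 rows; each row shifts and turns the commanded pose from where the row before left it, along the tool's axes as they then stand; what a row does not reach is not made up. The controller multiplies each number of a shift by 0.1 m and each number of a turn by 90 degrees. A row lasts 1/10 s, in which the tool goes at most 50 mm and 8.59 degrees, less where a joint would pass 70% of its speed; a pose out of reach is approached as far as the arm can. A call with a number of a shift or a turn outside -1 to 1 is refused whole. A call with a gripper value outside its range is refused whole. The fingers move at their own pace and stop on an object; "grip_force" is the grip in N (left out, the last holds). Time passes only in rows, so rows that do not move let the fingers close. It gives the time, the measured TCP pose, the force, the opening and the grip force at its end, in the units of the state.
- telemetry.get_obs(): the state, without advancing time (a new reading comes with each control period).
- viewer.camera(name): name is "scene" or "top" or "wrist"; returns a dict with "img" (420x560x3 uint8, red, green, blue), "z_map" (420x560 float32, m along the optical axis (not along the pixel's ray), 0 where there is no reading), "fx", "fy", "cx", "cy" (pixels), "R" (3x3) and "t" (3): a world point X has camera coordinates R X + t; the wrist camera has in their place "tool_from_camera" (4x4, takes a point from camera to tool coordinates, whose origin is the TCP and whose axes are the flange's). Camera axes: x right, y down, z forward; pixel columns grow to the right and rows downward; lengths in m; the calibration is good to about 2 mm. The wrist camera is an equidistant fisheye: a pixel r from the principal point sees the ray r / f radians off the axis. A picture is of the moment at which its call begins: read the wrist's pose just before it.
- hand_in(): hands the job in; it is judged then, once.
Trained networks look in a picture, given as the dict that the camera call returned (one of the last four; its "shot" number tells which), for a name from the list of things; names that differ only in an ending like _2 or _b are one class to them, and where a whole thing is asked for, a point or a joint stands for the part that bears it (a point fixed in the world has none). Each returns a list of dicts, best first, with "score" (0 to 1); they miss things now and then, are a little off and sometimes report something else, mostly with a low value. They report only what shows in the picture. A call takes as long as a camera call. They do not tell look-alikes from the thing itself.
- viewer.recognise(target, picture): "rect" ([left, top, right, bottom] in pixels, round what is visible of it).
The state is a dict: "time_s": time; "qpos": joint angles; "joint_vel": joint speeds; "tau": joint torques, N m; "ee_pos": TCP position; "eef_rot": TCP orientation; "force": force on the tool from outside, world axes, zero at the start; "moment": the same for the moment, N m; "grip_width": finger opening in m; "grip_force": force on a finger pad.
Only numpy, scipy, OpenCV 4.12 (cv2) and the standard library are available. Lean on these libraries where they do the work, as an engineer would, in place of code of your own. Each camera call takes 0.05 s, during which the arm holds its last target. There are 200 camera calls.

## Working session

There is one attempt and no reset: what is moved stays moved. The work goes in short steps, Python scripts to look and compute and a tool call to move; the robot and the scene stay as the last step left them, time stands still between calls to the robot, and variables do not carry over. Pictures are saved under pics/ and viewed, at most 14 in all, crops included, and the job is handed in when it is done.

Besides the shell and the picture viewer there is one more tool, called after ">>>" as name(argument=value, ...) on one line, values as JSON. step_arm: Moves the arm, as the interface text tells. Shifts and turns lie within -1 to 1; 1 stands for 0.1 m of shift or 90 degrees of turn. Its arguments: {"type":"object","properties":{"plan":{"type":"array"},"grip_force":{"type":"number"}},"required":["plan"]}

```bash
mkdir -p pics; cat > h.py <<'E'
import numpy as np, cv2
from station import telemetry, viewer, hand_in, ctrl
def world(p,u,v,z):
    return p["R"].T@(np.array([(u-p["cx"])/p["fx"]*z,(v-p["cy"])/p["fy"]*z,z])-p["t"])
def cloud(p):
    v,u=np.mgrid[:420,:560]; z=p["z_map"]
    c=np.stack([(u-p["cx"])/p["fx"]*z,(v-p["cy"])/p["fy"]*z,z],-1)
    w=(c-p["t"])@p["R"]; w[z==0]=np.nan
    return w
def save(n,img): cv2.imwrite("pics/"+n,img[...,::-1])
E
python3 - <<'E'
from h import *
print(telemetry.get_obs(), ctrl.tcp_to_tips)
for n in ("top","scene"):
    p=viewer.camera(n); save(n+"0.png",p["img"]); w=cloud(p)
    print(n,-p["R"].T@p["t"])
    for t in ("plug_s","plug_m","plug_l","plug_xl","seat1","peg_post","oil_bottle"):
        for d in viewer.recognise(t,p)[:6]:
            l,a,r,b=d["rect"]; u,v=(l+r)/2,(a+b)/2
            print(t,round(d["score"],2),np.round([l,a,r,b]),w[int(v),int(u)].round(3))
E
```

```text
{'time_s': 0.0, 'qpos': array([ 1.16838056e+00,  3.00446421e-01,  1.52157970e+00, -7.08548594e-06,
        1.32072071e+00, -6.66081937e-02]), 'joint_vel': array([ 0.00151891, -0.00056236, -0.00096907, -0.00173722,  0.00041934,
       -0.00127088]), 'tau': array([-2.26878648e-03, -5.31816351e+01, -3.52730978e+01,  7.06924126e-02,
        2.46304966e-02, -4.87463228e-05]), 'ee_pos': array([0.18115366, 0.51904746, 0.22190045]), 'eef_rot': array([-3.14044058e+00, -6.99728002e-05,  2.80578680e+00]), 'force': array([0.51110171, 0.37660128, 0.59491939]), 'moment': array([ 0.00901993, -0.03607712,  0.02455721]), 'grip_force': 0.0, 'grip_width': 0.09386795048967021} 0.017
top [ 0.30496218 -0.00846609  0.9666635 ]
plug_s 0.94 [132. 283. 159. 304.] [0.327 0.26  0.068]
plug_s 0.76 [205. 217. 226. 238.] [0.453 0.13  0.073]
plug_s 0.62 [184. 284. 213. 301.] [0.329 0.159 0.071]
plug_s 0.61 [294. 267. 314. 289.] [ 0.358 -0.039  0.071]
plug_s 0.59 [348. 220. 362. 237.] [ 0.456 -0.141  0.043]
plug_s 0.58 [141. 215. 156. 234.] [0.461 0.265 0.057]
plug_m 0.94 [132. 283. 159. 304.] [0.327 0.26  0.068]
pl
[... 1712 characters left out ...]
2. 424. 232.] [0.478 0.265 0.037]
plug_l 0.89 [330. 192. 352. 228.] [0.476 0.132 0.046]
plug_l 0.74 [190. 197. 203. 223.] [ 0.466 -0.141  0.029]
plug_l 0.69 [246. 158. 262. 195.] [ 0.379 -0.036  0.049]
plug_l 0.55 [387. 151. 408. 189.] [0.345 0.263 0.048]
plug_xl 0.95 [ 93. 181. 121. 225.] [ 0.485 -0.3    0.06 ]
seat1 0.94 [362. 269. 393. 293.] [0.624 0.181 0.021]
seat1 0.93 [272. 264. 307. 291.] [0.619 0.036 0.021]
seat1 0.78 [236. 266. 265. 293.] [ 0.625 -0.028  0.02 ]
seat1 0.75 [320. 270. 350. 298.] [0.629 0.112 0.02 ]
peg_post 0.68 [274. 265. 306. 292.] [0.621 0.038 0.02 ]
peg_post 0.57 [417. 270. 428. 287.] [0.629 0.249 0.037]
oil_bottle 0.6 [256. 191. 275. 218.] [ 0.452 -0.009  0.036]
```

View pics/top0.png

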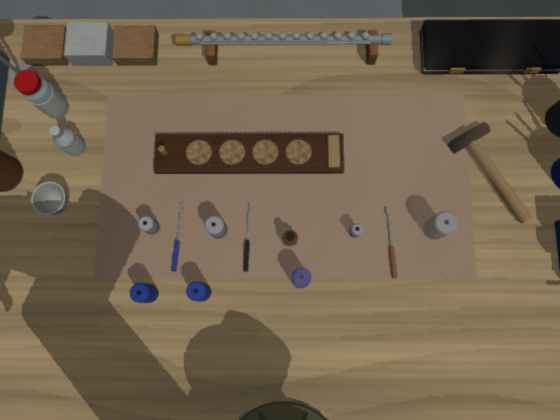

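View pics/scene0.png

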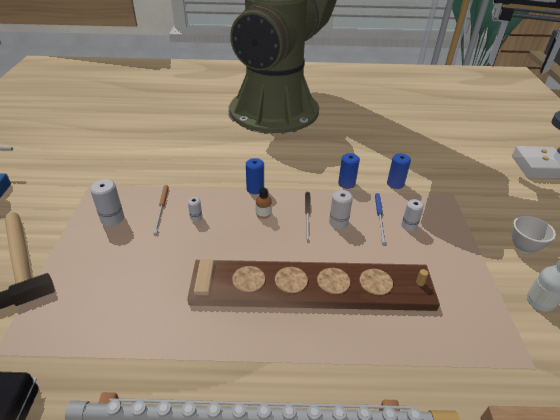

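Top view: peg at (162,150), the block at (334,152), and seats at (199/232/265/298,152). By height and colour, the aluminium plugs are m (147,225), l (214,227), s (357,230) and xl (445,225). Blue look-alikes are at (142,293), (198,292) and (301,277), and the bottle is at (290,238). Next I'll measure precisely and check with a close crop.

```bash
python3 - <<'E'
from h import *
P=viewer.camera("top"); S=viewer.camera("scene")
for nm,p in (("top",P),("scene",S)):
    w=cloud(p); 
    for n,g,h,d in (("s",(.456,-.141),.046,24),("m",(.461,.265),.058,31),("l",(.453,.13),.070,38),("xl",(.456,-.30),.082,45),("bottle",(.435,-.012),.062,18)):
        m=(abs(w[...,2]-h)<.004)&(np.hypot(w[...,0]-g[0],w[...,1]-g[1])<.045)
        q=w[m][:,:2].astype(np.float32)
        if len(q)<5: print(nm,n,len(q)); continue
        c,r=cv2.minEnclosingCircle(q); print(nm,n,len(q),"mean",q.mean(0).round(4),"circ",np.round(c,4),"d",round(2000*r,1),"z",w[m][:,2].mean().round(4))
    # cork by colour on rack plane
    hsv=cv2.cvtColor(p["img"],cv2.COLOR_RGB2HSV)
    for y in (.18,.11,.04,-.03,.25,-.10):
        g=(.625,y); m=(w[...,2]>.012)&(w[...,2]<.03)&(hsv[...,2]>105)&(np.hypot(w[...,0]-g[0],w[...,1]-g[1])<.034)
        q=w[m][:,:2].astype(np.float32)
        if len(q)>5:
            c,r=cv2.minEnclosingCircle(q); print(nm,"seat",y,len(q),q.mean(0).round(4),np.round(c,4),round(2000*r,1))
    m=(w[...,2]>.036)&(w[...,2]<.055)&(np.hypot(w[...,0]-.628,w[...,1]-.25)<.04)
    if m.any(): print(nm,"peg",w[m].mean(0).round(4),m.sum())
    m=(w[...,2]>.012)&(w[...,2]<.024)&(abs(w[...,0]-.62)<.08)&(abs(w[...,1]-.07)<.25)
    print(nm,"rack",cv2.minAreaRect(w[m][:,:2].astype(np.float32)))
img=cv2.resize(P["img"][120:310,120:470],None,fx=2.2,fy=2.2,interpolation=cv2.INTER_CUBIC); save("crop.png",img)
E
```

```text
top s 103 mean [ 0.4551 -0.1462] circ [ 0.4552 -0.1463] d 23.9 z 0.0458
top m 176 mean [0.4637 0.2709] circ [0.4642 0.2707] d 31.3 z 0.0574
top l 276 mean [0.4586 0.1337] circ [0.4591 0.1342] d 37.9 z 0.0694
top xl 418 mean [ 0.4621 -0.309 ] circ [ 0.4632 -0.3093] d 45.7 z 0.082
top bottle 55 mean [ 0.4382 -0.0141] circ [ 0.4381 -0.0138] d 16.4 z 0.0616
top seat 0.18 423 [0.6222 0.1791] [0.6217 0.1787] 53.6
top seat 0.11 431 [0.6227 0.1085] [0.6223 0.1089] 53.7
top seat 0.04 431 [0.6225 0.0389] [0.6221 0.0389] 54.0
top seat -0.03 427 [ 0.6229 -0.0308] [ 0.6228 -0.0306] 54.5
top seat -0.1 265 [ 0.6251 -0.1049] [ 0.6245 -0.1036] 65.7
top peg [0.6204 0.2498 0.0442] 44
top rack ((0.6223322749137878, 0.07334499061107635), (0.08720867335796356, 0.4000312089920044), 0.012152249924838543)
scene s 81 mean [ 0.458  -0.1449] circ [ 0.4564 -0.1454] d 24.5 z 0.045
scene m 134 mean [0.4663 0.2716] circ [0.4657 0.2722] d 30.9 z 0.0566
scene l 202 mean [0.4624 0.1347] circ [0.4607 0.1345] d 37.2 z 0.0688
scene xl 296 mean [ 0.466  -0.3076] circ [ 0.4641 -0.3074] d 46.4 z 0.0813
scene bottle 46 mean [ 0.4402 -0.0131] circ [ 0.4389 -0.0125] d 18.6 z 0.0607
scene seat 0.18 693 [0.6229 0.1791] [0.6205 0.1792] 58.3
scene seat 0.11 689 [0.623 0.109] [0.6207 0.1095] 58.5
scene seat 0.04 697 [0.6234 0.0391] [0.6207 0.0399] 59.0
scene seat -0.03 860 [ 0.6281 -0.0326] [ 0.6256 -0.0308] 67.0
scene seat 0.25 47 [0.6252 0.2553] [0.6217 0.2672] 44.4
scene seat -0.1 860 [ 0.6296 -0.0992] [ 0.625 -0.1  ] 68.2
scene peg [0.6238 0.251  0.043 ] 72
scene rack ((0.6226263046264648, 0.07393291592597961), (0.08788018673658371, 0.3999824523925781), 0.2052096426486969)
```

View pics/crop.png

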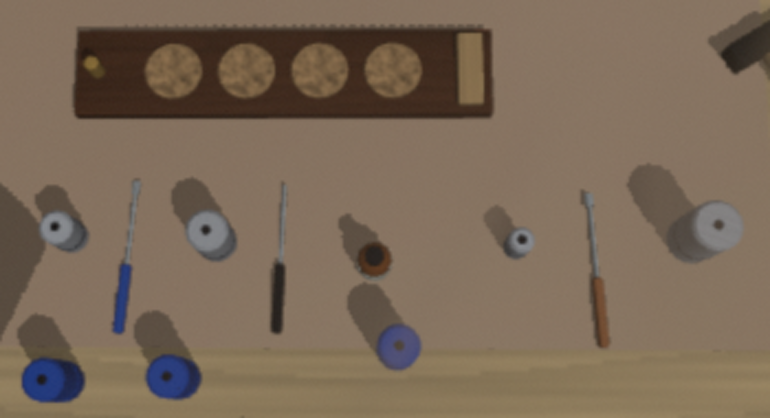

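The crop confirms it: the four silver plugs are as chosen, and the blue ones and the bottle stay clear. Measured diameters and heights match. First I turn the tool so the jaws close across the rack.

>>> step_arm(plan=[{"rz":0.0874,"claw":0},{"rz":0.0874,"claw":0},{"rz":0.0874,"claw":0},{"rz":0.0874,"claw":0},{"rz":0.0874,"claw":0},{"rz":0.0874,"claw":0},{"rz":0.0874,"claw":0},{"rz":0.0874,"claw":0},{"rz":0.0874,"claw":0},{"claw":0}], grip_force=20)

```text
$.plan[0]: bad value
```

>>> step_arm(plan=[{"dx":-0.25,"dy":0.28,"dz":0.07,"claw":0},{"dx":-0.25,"dy":0.28,"dz":0.07,"claw":0},{"dx":-0.25,"dy":0.28,"dz":0.07,"claw":0},{"dx":-0.25,"dy":0.28,"dz":0.07,"claw":0},{"dx":-0.25,"dy":0.28,"dz":0.07,"claw":0},{"dx":-0.25,"dy":0.28,"dz":0.07,"claw":0},{"dx":-0.25,"dy":0.28,"dz":0.07,"claw":0},{"dx":-0.25,"dy":0.28,"dz":0.07,"claw":0},{"dx":-0.25,"dy":0.28,"dz":0.07,"claw":0},{"dx":-0.25,"dy":0.28,"dz":0.07,"claw":0}])

```text
$.plan[0]: bad value
```

>>> step_arm(plan=[{"claw":0},{"claw":0}])

```text
$.plan[0]: bad value
```

Refused, so probably every key must be present.

>>> step_arm(plan=[{"dx":0,"dy":0,"dz":0,"rx":0,"ry":0,"rz":0.0874,"claw":0},{"dx":0,"dy":0,"dz":0,"rx":0,"ry":0,"rz":0.0874,"claw":0},{"dx":0,"dy":0,"dz":0,"rx":0,"ry":0,"rz":0.0874,"claw":0},{"dx":0,"dy":0,"dz":0,"rx":0,"ry":0,"rz":0.0874,"claw":0},{"dx":0,"dy":0,"dz":0,"rx":0,"ry":0,"rz":0.0874,"claw":0},{"dx":0,"dy":0,"dz":0,"rx":0,"ry":0,"rz":0.0874,"claw":0},{"dx":0,"dy":0,"dz":0,"rx":0,"ry":0,"rz":0.0874,"claw":0},{"dx":0,"dy":0,"dz":0,"rx":0,"ry":0,"rz":0.0874,"claw":0},{"dx":0,"dy":0,"dz":0,"rx":0,"ry":0,"rz":0.0874,"claw":0},{"dx":0,"dy":0,"dz":0,"rx":0,"ry":0,"rz":0,"claw":0}], grip_force=20)

```text
time_s: 1.9
ee_pos: [0.1813, 0.5193, 0.2225]
eef_rot: [3.142, -0.0, 1.568]
force: [0.6, 0.4, -0.5]
grip_width: 0.0943
grip_force: 0.0
```

>>> step_arm(plan=[{"dx":-0.25,"dy":0.28,"dz":0.07,"rx":0,"ry":0,"rz":0,"claw":0},{"dx":-0.25,"dy":0.28,"dz":0.07,"rx":0,"ry":0,"rz":0,"claw":0},{"dx":-0.25,"dy":0.28,"dz":0.07,"rx":0,"ry":0,"rz":0,"claw":0},{"dx":-0.25,"dy":0.28,"dz":0.07,"rx":0,"ry":0,"rz":0,"claw":0},{"dx":-0.25,"dy":0.28,"dz":0.07,"rx":0,"ry":0,"rz":0,"claw":0},{"dx":-0.25,"dy":0.28,"dz":0.07,"rx":0,"ry":0,"rz":0,"claw":0},{"dx":-0.25,"dy":0.28,"dz":0.07,"rx":0,"ry":0,"rz":0,"claw":0},{"dx":-0.25,"dy":0.28,"dz":0.07,"rx":0,"ry":0,"rz":0,"claw":0},{"dx":-0.25,"dy":0.28,"dz":0.07,"rx":0,"ry":0,"rz":0,"claw":0},{"dx":0,"dy":0,"dz":0,"rx":0,"ry":0,"rz":0,"claw":0}])

```text
time_s: 2.9
ee_pos: [0.4352, 0.2915, 0.1585]
eef_rot: [-3.141, 0.001, 1.571]
force: [0.2, 0.2, -0.1]
grip_width: 0.0941
grip_force: 0.0
```

>>> step_arm(plan=[{"dx":-0.2,"dy":0.29,"dz":0,"rx":0,"ry":0,"rz":0,"claw":0},{"dx":0,"dy":0,"dz":0,"rx":0,"ry":0,"rz":0,"claw":0},{"dx":0,"dy":0,"dz":0,"rx":0,"ry":0,"rz":0,"claw":0}])

```text
time_s: 3.2
ee_pos: [0.4619, 0.2742, 0.1594]
eef_rot: [-3.141, -0.0, 1.572]
force: [-0.8, -0.1, -0.1]
grip_width: 0.0942
grip_force: 0.0
```

```bash
cat >> h.py <<'E'
def wristcloud():
    from scipy.spatial.transform import Rotation as Ro
    o=telemetry.get_obs(); p=viewer.camera("wrist")
    v,u=np.mgrid[:420,:560]; a=(u-p["cx"])/p["fx"]; b=(v-p["cy"])/p["fy"]; r=np.hypot(a,b)+1e-9
    z=p["z_map"]; k=np.tan(r)/r*z; T=p["tool_from_camera"]
    c=np.stack([a*k,b*k,z],-1)@T[:3,:3].T+T[:3,3]
    w=c@Ro.from_euler("xyz",o["eef_rot"]).as_matrix().T+o["ee_pos"]; w[(z==0)|(r>1.3)]=np.nan
    return o,p,w
E
python3 - <<'E'
from h import *
o,p,w=wristcloud(); save("w0.png",p["img"]); print(o["ee_pos"])
for n,g,h in (("m",(.4645,.271),.058),("l",(.4595,.134),.07)):
    m=(abs(w[...,2]-h)<.004)&(np.hypot(w[...,0]-g[0],w[...,1]-g[1])<.03)
    q=w[m][:,:2].astype(np.float32)
    if len(q)>5: print(n,len(q),q.mean(0),cv2.minEnclosingCircle(q))
E
```

```text
[0.46191798 0.27423002 0.15940032]
m 966 [0.46467572 0.27460474] ((0.4645282030105591, 0.27368468046188354), 0.015609828755259514)
l 392 [0.4598412  0.13050108] ((0.4597054123878479, 0.13420143723487854), 0.01900722272694111)
```

View pics/w0.png

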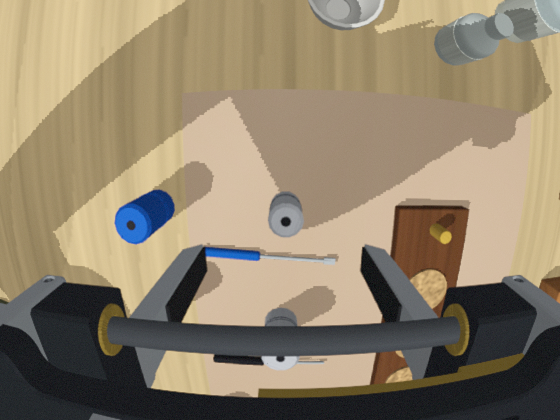

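The wrist view shows silver plug m at (286,215), with the jaws open on both sides and the blue one at (145,215). It agrees with the top camera. Descending.

>>> step_arm(plan=[{"dx":-0.02,"dy":0.02,"dz":0.3,"rx":0,"ry":0,"rz":0,"claw":0},{"dx":0,"dy":0,"dz":0.3,"rx":0,"ry":0,"rz":0,"claw":0},{"dx":0,"dy":0,"dz":0.3,"rx":0,"ry":0,"rz":0,"claw":0},{"dx":0,"dy":0,"dz":0.3,"rx":0,"ry":0,"rz":0,"claw":0},{"dx":0,"dy":0,"dz":0,"rx":0,"ry":0,"rz":0,"claw":0},{"dx":0,"dy":0,"dz":0,"rx":0,"ry":0,"rz":0,"claw":0}])

```text
time_s: 3.85
ee_pos: [0.4638, 0.2728, 0.0402]
eef_rot: [-3.141, -0.0, 1.572]
force: [-0.1, 0.8, 0.0]
grip_width: 0.094
grip_force: 0.0
```

>>> step_arm(plan=[{"dx":0,"dy":0,"dz":0.06,"rx":0,"ry":0,"rz":0,"claw":0},{"dx":0,"dy":0,"dz":0,"rx":0,"ry":0,"rz":0,"claw":0.5},{"dx":0,"dy":0,"dz":0,"rx":0,"ry":0,"rz":0,"claw":1},{"dx":0,"dy":0,"dz":0,"rx":0,"ry":0,"rz":0,"claw":1},{"dx":0,"dy":0,"dz":0,"rx":0,"ry":0,"rz":0,"claw":1},{"dx":0,"dy":0,"dz":0,"rx":0,"ry":0,"rz":0,"claw":1},{"dx":0,"dy":0,"dz":0,"rx":0,"ry":0,"rz":0,"claw":1},{"dx":0,"dy":0,"dz":0,"rx":0,"ry":0,"rz":0,"claw":1}], grip_force=20)

```text
time_s: 4.65
ee_pos: [0.4641, 0.2721, 0.0335]
eef_rot: [3.142, 0.0, 1.57]
force: [0.2, -0.3, 0.5]
grip_width: 0.0415
grip_force: 0.0
```

>>> step_arm(plan=[{"dx":0,"dy":0,"dz":0,"rx":0,"ry":0,"rz":0,"claw":1},{"dx":0,"dy":0,"dz":0,"rx":0,"ry":0,"rz":0,"claw":1},{"dx":0,"dy":0,"dz":0,"rx":0,"ry":0,"rz":0,"claw":1},{"dx":0,"dy":0,"dz":0,"rx":0,"ry":0,"rz":0,"claw":1}])

```text
time_s: 5.05
ee_pos: [0.4641, 0.2721, 0.0334]
eef_rot: [-3.142, 0.0, 1.57]
force: [-0.6, 0.5, -0.4]
grip_width: 0.0307
grip_force: 20.0
```

>>> step_arm(plan=[{"dx":0,"dy":0,"dz":-0.2,"rx":0,"ry":0,"rz":0,"claw":1},{"dx":0,"dy":0,"dz":-0.35,"rx":0,"ry":0,"rz":0,"claw":1},{"dx":-0.15,"dy":0.15,"dz":-0.25,"rx":0,"ry":0,"rz":0,"claw":1},{"dx":-0.27,"dy":0.26,"dz":0,"rx":0,"ry":0,"rz":0,"claw":1},{"dx":-0.27,"dy":0.26,"dz":0,"rx":0,"ry":0,"rz":0,"claw":1},{"dx":-0.27,"dy":0.26,"dz":0,"rx":0,"ry":0,"rz":0,"claw":1},{"dx":-0.27,"dy":0.26,"dz":0,"rx":0,"ry":0,"rz":0,"claw":1},{"dx":-0.27,"dy":0.26,"dz":0,"rx":0,"ry":0,"rz":0,"claw":1},{"dx":-0.13,"dy":0.13,"dz":0,"rx":0,"ry":0,"rz":0,"claw":1},{"dx":0,"dy":0,"dz":0,"rx":0,"ry":0,"rz":0,"claw":1}])

```text
time_s: 6.05
ee_pos: [0.6229, 0.107, 0.1128]
eef_rot: [-3.141, 0.0, 1.568]
force: [-0.9, 0.6, -2.6]
grip_width: 0.0304
grip_force: 20.0
```

>>> step_arm(plan=[{"dx":0,"dy":0,"dz":0,"rx":0,"ry":0,"rz":0,"claw":1},{"dx":0,"dy":0,"dz":0,"rx":0,"ry":0,"rz":0,"claw":1}])

```text
time_s: 6.25
ee_pos: [0.6214, 0.1098, 0.1133]
eef_rot: [-3.141, -0.0, 1.571]
force: [0.9, 0.3, -1.0]
grip_width: 0.0301
grip_force: 20.0
```

>>> step_arm(plan=[{"dx":0,"dy":0.01,"dz":0.2,"rx":0,"ry":0,"rz":0,"claw":1},{"dx":0,"dy":0,"dz":0.2,"rx":0,"ry":0,"rz":0,"claw":1},{"dx":0,"dy":0,"dz":0.1,"rx":0,"ry":0,"rz":0,"claw":1},{"dx":0,"dy":0,"dz":0.05,"rx":0,"ry":0,"rz":0,"claw":1},{"dx":0,"dy":0,"dz":0.02,"rx":0,"ry":0,"rz":0,"claw":1},{"dx":0,"dy":0,"dz":0,"rx":0,"ry":0,"rz":0,"claw":1},{"dx":0,"dy":0,"dz":0,"rx":0,"ry":0,"rz":0,"claw":1}])

```text
time_s: 6.95
ee_pos: [0.6233, 0.1091, 0.0573]
eef_rot: [3.14, -0.0, 1.57]
force: [-0.4, 0.0, -1.5]
grip_width: 0.0308
grip_force: 20.0
```

>>> step_arm(plan=[{"dx":0,"dy":0,"dz":0.025,"rx":0,"ry":0,"rz":0,"claw":1},{"dx":0,"dy":0,"dz":0,"rx":0,"ry":0,"rz":0,"claw":1},{"dx":0,"dy":0,"dz":0,"rx":0,"ry":0,"rz":0,"claw":1}])

```text
time_s: 7.25
ee_pos: [0.6233, 0.109, 0.0544]
eef_rot: [3.14, -0.0, 1.57]
force: [-0.1, 0.5, 1.9]
grip_width: 0.0305
grip_force: 20.0
```

>>> step_arm(plan=[{"dx":0,"dy":0,"dz":0,"rx":0,"ry":0,"rz":0,"claw":0.5},{"dx":0,"dy":0,"dz":0,"rx":0,"ry":0,"rz":0,"claw":0.3},{"dx":0,"dy":0,"dz":0,"rx":0,"ry":0,"rz":0,"claw":0},{"dx":0,"dy":0,"dz":0,"rx":0,"ry":0,"rz":0,"claw":0},{"dx":0,"dy":0,"dz":-0.3,"rx":0,"ry":0,"rz":0,"claw":0},{"dx":0,"dy":0,"dz":-0.35,"rx":0,"ry":0,"rz":0,"claw":0},{"dx":0,"dy":0,"dz":-0.35,"rx":0,"ry":0,"rz":0,"claw":0},{"dx":0,"dy":0,"dz":0,"rx":0,"ry":0,"rz":0,"claw":0}])

```text
time_s: 8.05
ee_pos: [0.6248, 0.1093, 0.1592]
eef_rot: [3.134, -0.001, 1.57]
force: [-0.3, 0.6, 0.1]
grip_width: 0.0911
grip_force: 0.0
```

>>> step_arm(plan=[{"dx":0.06,"dy":-0.4,"dz":0,"rx":0,"ry":0,"rz":0,"claw":0},{"dx":0.06,"dy":-0.4,"dz":0,"rx":0,"ry":0,"rz":0,"claw":0},{"dx":0.06,"dy":-0.4,"dz":0,"rx":0,"ry":0,"rz":0,"claw":0},{"dx":0.06,"dy":-0.4,"dz":0,"rx":0,"ry":0,"rz":0,"claw":0},{"dx":0.01,"dy":-0.04,"dz":0.1,"rx":0,"ry":0,"rz":0,"claw":0},{"dx":0,"dy":0,"dz":0.2,"rx":0,"ry":0,"rz":0,"claw":0},{"dx":0,"dy":0,"dz":0.2,"rx":0,"ry":0,"rz":0,"claw":0},{"dx":0,"dy":0,"dz":0,"rx":0,"ry":0,"rz":0,"claw":0},{"dx":0,"dy":0,"dz":0,"rx":0,"ry":0,"rz":0,"claw":0}])

```text
time_s: 8.95
ee_pos: [0.4592, 0.1341, 0.1039]
eef_rot: [-3.141, 0.0, 1.57]
force: [0.7, -1.2, -0.4]
grip_width: 0.094
grip_force: 0.0
```

>>> step_arm(plan=[{"dx":0,"dy":0,"dz":0.3,"rx":0,"ry":0,"rz":0,"claw":0},{"dx":0,"dy":0,"dz":0.3,"rx":0,"ry":0,"rz":0,"claw":0},{"dx":0,"dy":0,"dz":0,"rx":0,"ry":0,"rz":0,"claw":0.3},{"dx":0,"dy":0,"dz":0,"rx":0,"ry":0,"rz":0,"claw":1},{"dx":0,"dy":0,"dz":0,"rx":0,"ry":0,"rz":0,"claw":1},{"dx":0,"dy":0,"dz":0,"rx":0,"ry":0,"rz":0,"claw":1},{"dx":0,"dy":0,"dz":0,"rx":0,"ry":0,"rz":0,"claw":1},{"dx":0,"dy":0,"dz":0,"rx":0,"ry":0,"rz":0,"claw":1},{"dx":0,"dy":0,"dz":0,"rx":0,"ry":0,"rz":0,"claw":1},{"dx":0,"dy":0,"dz":0,"rx":0,"ry":0,"rz":0,"claw":1}])

```text
time_s: 9.95
ee_pos: [0.4591, 0.1341, 0.0441]
eef_rot: [3.141, -0.0, 1.57]
force: [-1.0, 0.5, 1.5]
grip_width: 0.0377
grip_force: 20.0
```

>>> step_arm(plan=[{"dx":0,"dy":0,"dz":0,"rx":0,"ry":0,"rz":0,"claw":1},{"dx":0,"dy":0,"dz":0,"rx":0,"ry":0,"rz":0,"claw":1},{"dx":0,"dy":0,"dz":0,"rx":0,"ry":0,"rz":0,"claw":1}])

```text
time_s: 10.25
ee_pos: [0.459, 0.1341, 0.0441]
eef_rot: [3.141, -0.0, 1.57]
force: [-1.9, -0.4, 5.3]
grip_width: 0.0374
grip_force: 20.0
```

>>> step_arm(plan=[{"dx":0,"dy":0,"dz":-0.2,"rx":0,"ry":0,"rz":0,"claw":1},{"dx":0,"dy":0,"dz":-0.35,"rx":0,"ry":0,"rz":0,"claw":1},{"dx":-0.1,"dy":0.13,"dz":-0.35,"rx":0,"ry":0,"rz":0,"claw":1},{"dx":-0.2,"dy":0.3,"dz":0,"rx":0,"ry":0,"rz":0,"claw":1},{"dx":-0.2,"dy":0.3,"dz":0,"rx":0,"ry":0,"rz":0,"claw":1},{"dx":-0.2,"dy":0.3,"dz":0,"rx":0,"ry":0,"rz":0,"claw":1},{"dx":-0.15,"dy":0.3,"dz":0,"rx":0,"ry":0,"rz":0,"claw":1},{"dx":-0.1,"dy":0.3,"dz":0,"rx":0,"ry":0,"rz":0,"claw":1},{"dx":0,"dy":0,"dz":0,"rx":0,"ry":0,"rz":0,"claw":1},{"dx":0,"dy":0,"dz":0,"rx":0,"ry":0,"rz":0,"claw":1}])

```text
time_s: 11.25
ee_pos: [0.6216, 0.0388, 0.1328]
eef_rot: [-3.14, -0.0, 1.57]
force: [-0.6, -0.3, -1.3]
grip_width: 0.0377
grip_force: 20.0
```

>>> step_arm(plan=[{"dx":0,"dy":0,"dz":0.2,"rx":0,"ry":0,"rz":0,"claw":1},{"dx":0,"dy":0,"dz":0.2,"rx":0,"ry":0,"rz":0,"claw":1},{"dx":0,"dy":0,"dz":0.15,"rx":0,"ry":0,"rz":0,"claw":1},{"dx":0,"dy":0,"dz":0,"rx":0,"ry":0,"rz":0,"claw":1},{"dx":0,"dy":0,"dz":0,"rx":0,"ry":0,"rz":0,"claw":1},{"dx":0,"dy":0,"dz":0,"rx":0,"ry":0,"rz":0,"claw":1}])

```text
time_s: 11.85
ee_pos: [0.6224, 0.0391, 0.0801]
eef_rot: [3.14, -0.0, 1.57]
force: [0.2, -0.9, -2.3]
grip_width: 0.0378
grip_force: 20.0
```

Target z is 0.0651.

>>> step_arm(plan=[{"dx":0,"dy":0,"dz":0.08,"rx":0,"ry":0,"rz":0,"claw":1},{"dx":0,"dy":0,"dz":0.04,"rx":0,"ry":0,"rz":0,"claw":1},{"dx":0,"dy":0,"dz":0.02,"rx":0,"ry":0,"rz":0,"claw":1},{"dx":0,"dy":0,"dz":0,"rx":0,"ry":0,"rz":0,"claw":1},{"dx":0,"dy":0,"dz":0,"rx":0,"ry":0,"rz":0,"claw":1}])

```text
time_s: 12.35
ee_pos: [0.6218, 0.039, 0.0651]
eef_rot: [-3.141, 0.0, 1.57]
force: [-3.6, -0.2, 3.4]
grip_width: 0.0376
grip_force: 20.0
```

>>> step_arm(plan=[{"dx":0,"dy":0,"dz":0,"rx":0,"ry":0,"rz":0,"claw":0.4},{"dx":0,"dy":0,"dz":0,"rx":0,"ry":0,"rz":0,"claw":0.2},{"dx":0,"dy":0,"dz":0,"rx":0,"ry":0,"rz":0,"claw":0},{"dx":0,"dy":0,"dz":0,"rx":0,"ry":0,"rz":0,"claw":0},{"dx":0,"dy":0,"dz":-0.3,"rx":0,"ry":0,"rz":0,"claw":0},{"dx":0,"dy":0,"dz":-0.35,"rx":0,"ry":0,"rz":0,"claw":0},{"dx":0,"dy":0,"dz":-0.35,"rx":0,"ry":0,"rz":0,"claw":0},{"dx":0,"dy":0,"dz":0,"rx":0,"ry":0,"rz":0,"claw":0}])

```text
time_s: 13.15
ee_pos: [0.6238, 0.0391, 0.1702]
eef_rot: [3.134, -0.0, 1.57]
force: [-1.0, -0.2, 0.5]
grip_width: 0.0935
grip_force: 0.0
```

>>> step_arm(plan=[{"dx":-0.3,"dy":-0.27,"dz":0,"rx":0,"ry":0,"rz":0,"claw":0},{"dx":-0.3,"dy":-0.27,"dz":0,"rx":0,"ry":0,"rz":0,"claw":0},{"dx":-0.3,"dy":-0.27,"dz":0,"rx":0,"ry":0,"rz":0,"claw":0},{"dx":-0.3,"dy":-0.27,"dz":0,"rx":0,"ry":0,"rz":0,"claw":0},{"dx":-0.3,"dy":-0.27,"dz":0,"rx":0,"ry":0,"rz":0,"claw":0},{"dx":-0.3,"dy":-0.27,"dz":0,"rx":0,"ry":0,"rz":0,"claw":0},{"dx":-0.05,"dy":-0.05,"dz":0.3,"rx":0,"ry":0,"rz":0,"claw":0},{"dx":0,"dy":0,"dz":0.3,"rx":0,"ry":0,"rz":0,"claw":0},{"dx":0,"dy":0,"dz":0,"rx":0,"ry":0,"rz":0,"claw":0},{"dx":0,"dy":0,"dz":0,"rx":0,"ry":0,"rz":0,"claw":0}])

```text
time_s: 14.15
ee_pos: [0.455, -0.1458, 0.1053]
eef_rot: [-3.141, -0.0, 1.57]
force: [0.4, -0.0, -0.1]
grip_width: 0.0942
grip_force: 0.0
```

>>> step_arm(plan=[{"dx":0,"dy":0,"dz":0.3,"rx":0,"ry":0,"rz":0,"claw":0},{"dx":0,"dy":0,"dz":0.3,"rx":0,"ry":0,"rz":0,"claw":0.2},{"dx":0,"dy":0,"dz":0.15,"rx":0,"ry":0,"rz":0,"claw":0.5},{"dx":0,"dy":0,"dz":0,"rx":0,"ry":0,"rz":0,"claw":1},{"dx":0,"dy":0,"dz":0,"rx":0,"ry":0,"rz":0,"claw":1},{"dx":0,"dy":0,"dz":0,"rx":0,"ry":0,"rz":0,"claw":1},{"dx":0,"dy":0,"dz":0,"rx":0,"ry":0,"rz":0,"claw":1},{"dx":0,"dy":0,"dz":0,"rx":0,"ry":0,"rz":0,"claw":1},{"dx":0,"dy":0,"dz":0,"rx":0,"ry":0,"rz":0,"claw":1},{"dx":0,"dy":0,"dz":0,"rx":0,"ry":0,"rz":0,"claw":1}])

```text
time_s: 15.15
ee_pos: [0.4549, -0.1459, 0.0301]
eef_rot: [3.141, 0.0, 1.57]
force: [-0.8, -0.3, 0.8]
grip_width: 0.0256
grip_force: 0.0
```

>>> step_arm(plan=[{"dx":0,"dy":0,"dz":0,"rx":0,"ry":0,"rz":0,"claw":1},{"dx":0,"dy":0,"dz":0,"rx":0,"ry":0,"rz":0,"claw":1},{"dx":0,"dy":0,"dz":0,"rx":0,"ry":0,"rz":0,"claw":1}])

```text
time_s: 15.45
ee_pos: [0.4549, -0.1459, 0.0301]
eef_rot: [3.141, 0.0, 1.57]
force: [-0.5, 0.5, 3.1]
grip_width: 0.0235
grip_force: 20.0
```

>>> step_arm(plan=[{"dx":0,"dy":0,"dz":-0.2,"rx":0,"ry":0,"rz":0,"claw":1},{"dx":0,"dy":0,"dz":-0.4,"rx":0,"ry":0,"rz":0,"claw":1},{"dx":0,"dy":0,"dz":-0.4,"rx":0,"ry":0,"rz":0,"claw":1},{"dx":0.2,"dy":0.1,"dz":-0.3,"rx":0,"ry":0,"rz":0,"claw":1},{"dx":0.35,"dy":0.18,"dz":0,"rx":0,"ry":0,"rz":0,"claw":1},{"dx":0.35,"dy":0.18,"dz":0,"rx":0,"ry":0,"rz":0,"claw":1},{"dx":0.35,"dy":0.18,"dz":0,"rx":0,"ry":0,"rz":0,"claw":1},{"dx":0.35,"dy":0.18,"dz":0,"rx":0,"ry":0,"rz":0,"claw":1},{"dx":0.35,"dy":0.18,"dz":0,"rx":0,"ry":0,"rz":0,"claw":1},{"dx":0.35,"dy":0.18,"dz":0,"rx":0,"ry":0,"rz":0,"claw":1}])

```text
time_s: 16.45
ee_pos: [0.5733, 0.0856, 0.1596]
eef_rot: [-3.141, 0.0, 1.57]
force: [0.1, -1.1, -0.5]
grip_width: 0.0238
grip_force: 20.0
```

>>> step_arm(plan=[{"dx":0.35,"dy":0.18,"dz":0,"rx":0,"ry":0,"rz":0,"claw":1},{"dx":0.35,"dy":0.18,"dz":0,"rx":0,"ry":0,"rz":0,"claw":1},{"dx":0.25,"dy":0.13,"dz":0,"rx":0,"ry":0,"rz":0,"claw":1},{"dx":0,"dy":0,"dz":0,"rx":0,"ry":0,"rz":0,"claw":1},{"dx":0,"dy":0,"dz":0,"rx":0,"ry":0,"rz":0,"claw":1}])

```text
time_s: 16.95
ee_pos: [0.6217, 0.1791, 0.1591]
eef_rot: [-3.14, 0.0, 1.571]
force: [-0.5, -0.2, -0.6]
grip_width: 0.0235
grip_force: 20.0
```

>>> step_arm(plan=[{"dx":0,"dy":0,"dz":0.3,"rx":0,"ry":0,"rz":0,"claw":1},{"dx":0,"dy":0,"dz":0.3,"rx":0,"ry":0,"rz":0,"claw":1},{"dx":0,"dy":0,"dz":0.25,"rx":0,"ry":0,"rz":0,"claw":1},{"dx":0,"dy":0,"dz":0.1,"rx":0,"ry":0,"rz":0,"claw":1},{"dx":0,"dy":0,"dz":0.05,"rx":0,"ry":0,"rz":0,"claw":1},{"dx":0,"dy":0,"dz":0,"rx":0,"ry":0,"rz":0,"claw":1},{"dx":0,"dy":0,"dz":0,"rx":0,"ry":0,"rz":0,"claw":1}])

```text
time_s: 17.65
ee_pos: [0.6226, 0.179, 0.0614]
eef_rot: [3.14, -0.0, 1.57]
force: [0.0, 0.6, 0.1]
grip_width: 0.0236
grip_force: 20.0
```

>>> step_arm(plan=[{"dx":0,"dy":0,"dz":0.07,"rx":0,"ry":0,"rz":0,"claw":1},{"dx":0,"dy":0,"dz":0.025,"rx":0,"ry":0,"rz":0,"claw":1},{"dx":0,"dy":0,"dz":0,"rx":0,"ry":0,"rz":0,"claw":1},{"dx":0,"dy":0,"dz":0,"rx":0,"ry":0,"rz":0,"claw":1},{"dx":0,"dy":0,"dz":0,"rx":0,"ry":0,"rz":0,"claw":1}])

```text
time_s: 18.15
ee_pos: [0.6223, 0.1791, 0.051]
eef_rot: [3.141, -0.0, 1.57]
force: [-1.9, -0.2, 5.8]
grip_width: 0.0235
grip_force: 20.0
```

>>> step_arm(plan=[{"dx":0,"dy":0,"dz":0,"rx":0,"ry":0,"rz":0,"claw":0.5},{"dx":0,"dy":0,"dz":0,"rx":0,"ry":0,"rz":0,"claw":0.3},{"dx":0,"dy":0,"dz":0,"rx":0,"ry":0,"rz":0,"claw":0},{"dx":0,"dy":0,"dz":0,"rx":0,"ry":0,"rz":0,"claw":0},{"dx":0,"dy":0,"dz":-0.3,"rx":0,"ry":0,"rz":0,"claw":0},{"dx":0,"dy":0,"dz":-0.4,"rx":0,"ry":0,"rz":0,"claw":0},{"dx":0,"dy":0,"dz":-0.4,"rx":0,"ry":0,"rz":0,"claw":0},{"dx":-0.2,"dy":-0.1,"dz":-0.1,"rx":0,"ry":0,"rz":0,"claw":0},{"dx":-0.36,"dy":-0.12,"dz":0,"rx":0,"ry":0,"rz":0,"claw":0},{"dx":-0.36,"dy":-0.12,"dz":0,"rx":0,"ry":0,"rz":0,"claw":0}])

```text
time_s: 19.15
ee_pos: [0.5874, 0.0863, 0.1707]
eef_rot: [3.141, -0.0, 1.571]
force: [-0.5, -0.9, -0.3]
grip_width: 0.094
grip_force: 0.0
```

>>> step_arm(plan=[{"dx":-0.36,"dy":-0.12,"dz":0,"rx":0,"ry":0,"rz":0,"claw":0},{"dx":-0.36,"dy":-0.12,"dz":0,"rx":0,"ry":0,"rz":0,"claw":0},{"dx":-0.36,"dy":-0.12,"dz":0,"rx":0,"ry":0,"rz":0,"claw":0},{"dx":-0.36,"dy":-0.12,"dz":0,"rx":0,"ry":0,"rz":0,"claw":0},{"dx":-0.36,"dy":-0.12,"dz":0,"rx":0,"ry":0,"rz":0,"claw":0},{"dx":-0.36,"dy":-0.12,"dz":0,"rx":0,"ry":0,"rz":0,"claw":0},{"dx":-0.36,"dy":-0.12,"dz":0,"rx":0,"ry":0,"rz":0,"claw":0},{"dx":-0.36,"dy":-0.12,"dz":0,"rx":0,"ry":0,"rz":0,"claw":0},{"dx":-0.36,"dy":-0.12,"dz":0,"rx":0,"ry":0,"rz":0,"claw":0},{"dx":-0.36,"dy":-0.12,"dz":0,"rx":0,"ry":0,"rz":0,"claw":0}])

```text
time_s: 20.15
ee_pos: [0.4671, -0.2743, 0.1706]
eef_rot: [3.141, 0.0, 1.57]
force: [0.8, -0.3, -0.6]
grip_width: 0.0941
grip_force: 0.0
```

>>> step_arm(plan=[{"dx":-0.36,"dy":-0.05,"dz":0,"rx":0,"ry":0,"rz":0,"claw":0},{"dx":0,"dy":0,"dz":0,"rx":0,"ry":0,"rz":0,"claw":0},{"dx":0,"dy":0,"dz":0,"rx":0,"ry":0,"rz":0,"claw":0}])

```text
time_s: 20.45
ee_pos: [0.4625, -0.3091, 0.1702]
eef_rot: [-3.141, -0.0, 1.569]
force: [-0.1, 1.3, 0.5]
grip_width: 0.094
grip_force: 0.0
```

>>> step_arm(plan=[{"dx":0,"dy":0.01,"dz":0.3,"rx":0,"ry":0,"rz":0,"claw":0},{"dx":0,"dy":0,"dz":0.3,"rx":0,"ry":0,"rz":0,"claw":0},{"dx":0,"dy":0,"dz":0.3,"rx":0,"ry":0,"rz":0,"claw":0},{"dx":0,"dy":0,"dz":0.3,"rx":0,"ry":0,"rz":0,"claw":0},{"dx":0,"dy":0,"dz":0,"rx":0,"ry":0,"rz":0,"claw":0.2},{"dx":0,"dy":0,"dz":0,"rx":0,"ry":0,"rz":0,"claw":0.4},{"dx":0,"dy":0,"dz":0,"rx":0,"ry":0,"rz":0,"claw":1},{"dx":0,"dy":0,"dz":0,"rx":0,"ry":0,"rz":0,"claw":1},{"dx":0,"dy":0,"dz":0,"rx":0,"ry":0,"rz":0,"claw":1},{"dx":0,"dy":0,"dz":0,"rx":0,"ry":0,"rz":0,"claw":1}], grip_force=30)

```text
time_s: 21.45
ee_pos: [0.4639, -0.309, 0.0511]
eef_rot: [3.141, 0.001, 1.57]
force: [-0.5, -0.0, 0.5]
grip_width: 0.0494
grip_force: 0.0
```

>>> step_arm(plan=[{"dx":0,"dy":0,"dz":0,"rx":0,"ry":0,"rz":0,"claw":1},{"dx":0,"dy":0,"dz":0,"rx":0,"ry":0,"rz":0,"claw":1},{"dx":0,"dy":0,"dz":0,"rx":0,"ry":0,"rz":0,"claw":1},{"dx":0,"dy":0,"dz":0,"rx":0,"ry":0,"rz":0,"claw":1}])

```text
time_s: 21.85
ee_pos: [0.4637, -0.309, 0.0508]
eef_rot: [3.142, 0.0, 1.57]
force: [-2.6, 0.7, 6.1]
grip_width: 0.0446
grip_force: 30.0
```

>>> step_arm(plan=[{"dx":0,"dy":0,"dz":-0.2,"rx":0,"ry":0,"rz":0,"claw":1},{"dx":0,"dy":0,"dz":-0.35,"rx":0,"ry":0,"rz":0,"claw":1},{"dx":0,"dy":0,"dz":-0.35,"rx":0,"ry":0,"rz":0,"claw":1},{"dx":0.18,"dy":0.12,"dz":0,"rx":0,"ry":0,"rz":0,"claw":1},{"dx":0.3,"dy":0.18,"dz":0,"rx":0,"ry":0,"rz":0,"claw":1},{"dx":0.3,"dy":0.18,"dz":0,"rx":0,"ry":0,"rz":0,"claw":1},{"dx":0.3,"dy":0.18,"dz":0,"rx":0,"ry":0,"rz":0,"claw":1},{"dx":0.3,"dy":0.18,"dz":0,"rx":0,"ry":0,"rz":0,"claw":1},{"dx":0.3,"dy":0.18,"dz":0,"rx":0,"ry":0,"rz":0,"claw":1},{"dx":0.3,"dy":0.18,"dz":0,"rx":0,"ry":0,"rz":0,"claw":1}])

```text
time_s: 22.85
ee_pos: [0.5841, -0.1095, 0.1398]
eef_rot: [-3.14, -0.0, 1.57]
force: [0.0, -0.3, -4.6]
grip_width: 0.0445
grip_force: 30.0
```

>>> step_arm(plan=[{"dx":0.3,"dy":0.17,"dz":0,"rx":0,"ry":0,"rz":0,"claw":1},{"dx":0.3,"dy":0.17,"dz":0,"rx":0,"ry":0,"rz":0,"claw":1},{"dx":0.2,"dy":0.05,"dz":0,"rx":0,"ry":0,"rz":0,"claw":1},{"dx":0,"dy":0,"dz":0,"rx":0,"ry":0,"rz":0,"claw":1},{"dx":0,"dy":0,"dz":0,"rx":0,"ry":0,"rz":0,"claw":1},{"dx":0,"dy":0,"dz":0,"rx":0,"ry":0,"rz":0,"claw":1}])

```text
time_s: 23.45
ee_pos: [0.6226, -0.0318, 0.1401]
eef_rot: [-3.141, 0.0, 1.57]
force: [-0.3, 0.6, -3.5]
grip_width: 0.0441
grip_force: 30.0
```

>>> step_arm(plan=[{"dx":0.01,"dy":0,"dz":0.2,"rx":0,"ry":0,"rz":0,"claw":1},{"dx":0,"dy":0,"dz":0.2,"rx":0,"ry":0,"rz":0,"claw":1},{"dx":0,"dy":0,"dz":0.15,"rx":0,"ry":0,"rz":0,"claw":1},{"dx":0,"dy":0,"dz":0.05,"rx":0,"ry":0,"rz":0,"claw":1},{"dx":0,"dy":0,"dz":0,"rx":0,"ry":0,"rz":0,"claw":1},{"dx":0,"dy":0,"dz":0,"rx":0,"ry":0,"rz":0,"claw":1},{"dx":0,"dy":0,"dz":0,"rx":0,"ry":0,"rz":0,"claw":1}])

```text
time_s: 24.15
ee_pos: [0.6234, -0.0301, 0.0815]
eef_rot: [3.14, 0.0, 1.57]
force: [-0.1, -0.0, -2.9]
grip_width: 0.044
grip_force: 30.0
```

>>> step_arm(plan=[{"dx":0,"dy":0,"dz":0.06,"rx":0,"ry":0,"rz":0,"claw":1},{"dx":0,"dy":0,"dz":0.03,"rx":0,"ry":0,"rz":0,"claw":1},{"dx":0,"dy":0,"dz":0,"rx":0,"ry":0,"rz":0,"claw":1},{"dx":0,"dy":0,"dz":0,"rx":0,"ry":0,"rz":0,"claw":1},{"dx":0,"dy":0,"dz":0,"rx":0,"ry":0,"rz":0,"claw":1}])

```text
time_s: 24.65
ee_pos: [0.623, -0.03, 0.0717]
eef_rot: [3.141, -0.0, 1.57]
force: [-2.9, -0.8, 3.3]
grip_width: 0.0443
grip_force: 30.0
```

Seated. Release, lift and retreat toward the robot, above everything.

>>> step_arm(plan=[{"dx":0,"dy":0,"dz":0,"rx":0,"ry":0,"rz":0,"claw":0.4},{"dx":0,"dy":0,"dz":0,"rx":0,"ry":0,"rz":0,"claw":0.2},{"dx":0,"dy":0,"dz":0,"rx":0,"ry":0,"rz":0,"claw":0},{"dx":0,"dy":0,"dz":0,"rx":0,"ry":0,"rz":0,"claw":0},{"dx":0,"dy":0,"dz":-0.3,"rx":0,"ry":0,"rz":0,"claw":0},{"dx":0,"dy":0,"dz":-0.4,"rx":0,"ry":0,"rz":0,"claw":0},{"dx":0,"dy":0,"dz":-0.4,"rx":0,"ry":0,"rz":0,"claw":0},{"dx":-0.4,"dy":0,"dz":-0.2,"rx":0,"ry":0,"rz":0,"claw":0},{"dx":-0.4,"dy":-0.2,"dz":0,"rx":0,"ry":0,"rz":0,"claw":0},{"dx":-0.4,"dy":-0.2,"dz":0,"rx":0,"ry":0,"rz":0,"claw":0}])

```text
time_s: 25.65
ee_pos: [0.5824, -0.1512, 0.202]
eef_rot: [3.14, 0.0, 1.571]
force: [0.2, -0.4, 0.1]
grip_width: 0.0938
grip_force: 0.0
```

>>> step_arm(plan=[{"dx":-0.4,"dy":-0.2,"dz":0,"rx":0,"ry":0,"rz":0,"claw":0},{"dx":-0.4,"dy":-0.2,"dz":0,"rx":0,"ry":0,"rz":0,"claw":0},{"dx":-0.4,"dy":-0.2,"dz":0,"rx":0,"ry":0,"rz":0,"claw":0},{"dx":-0.4,"dy":-0.2,"dz":0,"rx":0,"ry":0,"rz":0,"claw":0},{"dx":0,"dy":0,"dz":0,"rx":0,"ry":0,"rz":0,"claw":0},{"dx":0,"dy":0,"dz":0,"rx":0,"ry":0,"rz":0,"claw":0},{"dx":0,"dy":0,"dz":0,"rx":0,"ry":0,"rz":0,"claw":0}])

```text
time_s: 26.35
ee_pos: [0.5032, -0.3091, 0.2014]
eef_rot: [3.142, -0.0, 1.571]
force: [0.1, -0.1, -0.5]
grip_width: 0.0938
grip_force: 0.0
```

```bash
python3 - <<'E'
from h import *
p=viewer.camera("top"); w=cloud(p); save("top1.png",p["img"]); save("scene1.png",viewer.camera("scene")["img"])
for n,y,h in (("s",.179,.067),("m",.109,.079),("l",.039,.091),("xl",-.031,.103)):
    m=(abs(w[...,2]-h)<.004)&(np.hypot(w[...,0]-.6223,w[...,1]-y)<.04)
    q=w[m][:,:2].astype(np.float32)
    if len(q)>5: c,r=cv2.minEnclosingCircle(q); print(n,len(q),np.round(c,4),2000*r,w[m][:,2].mean(), w[m][:,2].std())
m=(abs(w[...,2]-.062)<.004)&(np.hypot(w[...,0]-.438,w[...,1]+.014)<.03)
print(w[m].mean(0),telemetry.get_obs()["ee_pos"])
E
```

```text
s 104 [0.6221 0.1782] 24.81052279472351 0.06627170680122364 0.0016488212110956884
m 173 [0.6232 0.1084] 30.99748119711876 0.07879750319045843 0.0016904662504596743
l 271 [0.6217 0.0392] 38.12108561396599 0.09060395895521398 0.001666320908594571
xl 387 [ 0.6225 -0.0316] 45.1858714222908 0.10276330260775075 0.0015708630129075056
[ 0.43824578 -0.0141355   0.06226258] [ 0.50334712 -0.3088698   0.20145309]
```

View pics/scene1.png

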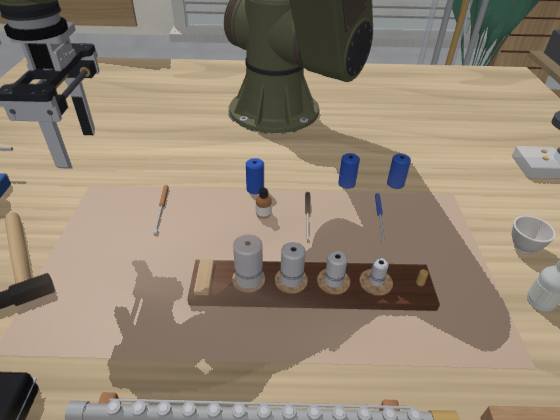

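All four plugs stand upright on their seats in order (xl at 248,265 to s at 380,275 beside the peg). The bottle at (264,204) is unmoved.

```bash
python3 -c "from station import hand_in; print(hand_in())"
```

```text
the job is handed in; nothing more can be done
None
```

The job is handed in: all four plugs stand upright within about 1–2 mm of their seat centres, smallest beside the brass peg, and the oil bottle has not moved; the hand-in call returned no verdict.

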